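# Unlatch the CNC router's chip-guard gate and hold it wide open

### The arm

A 6-joint arm with a two-finger parallel gripper is mounted at the origin on the work surface. World frame = base frame: x ahead of the robot, y to its left, z up, the work surface at z = 0. Lengths are in m, angles in degrees, forces in N, time in s.
With the tool pointing down it reaches from about 0.4 to 0.925 m from the base axis. Payload 12.5 kg.
Tool frame: the origin (TCP) lies between the finger pads; the fingertips stand 22 mm ahead of it and the grasp point (between the pads) lies 3 mm ahead of it (tip_extent is the y of the fingertips in the tool frame, in m); y points along the fingers, x is the direction in which the jaws open and shut, and the axes are right-handed (so a half turn about y gives the same grasp; the last joint's range is limited). The gripper opens to 95 mm and grips with 3 to 60 N. Pads are 20 mm wide; open, the fingers measure 119 mm over their backs; the gripper's body (75 mm by 180 mm) begins 59 mm behind the grasp point.
Start: joints at [-78.014, 28.126, 89.318, -0, 62.55, -6.05], TCP at [0.194, -0.594, 0.237] pointing down, gripper open.
Joint ranges: [-177.58, 177.58], [-47.91, 125.51], [2.72, 160], [-65.01, 245.01], [3.68, 167.84], [-153.87, 153.87]. Speed limits (degrees/s): [127.2, 127.2, 159.86, 180, 180, 180].

### API

Orientations are given as [roll, pitch, yaw] about the fixed x, y, z axes, in that order (R = Rz(yaw) Ry(pitch) Rx(roll)).
In Python, from station import * gives the robot as it stands. Calls block until the motion is done:
- move_ptp(position, orientation): joint-space move of the TCP to a pose.
- servo_line(position, orientation=None, v=0.15, max_force=None): straight line of the TCP; orientation=None keeps the orientation; v is the mean speed in m/s. With max_force (N) it stops when the force on the tool has changed by that much, and returns True; else False.
- movej(angles): joint-space move.
- move_gripper(opening): finger opening in m; the grip force is fixed at half the most; returns when the fingers have stopped.
- dwell(seconds).
- ik(position, orientation): joint angles nearest the present ones, or None.
- read_state(): the state.
- camera(name): name is "scene" or "side" or "wrist"; returns (picture, depth): 480x640x3 uint8, red, green, blue; 480x640 float32, m along the optical axis (not along the pixel's ray), 0 where there is no reading.
- camera_params(name): a dict with "camera_matrix" (3x3 intrinsics, pixels), "dist" ([k1, k2, p1, p2, k3] as OpenCV has them; the pictures are not rectified), "view" (4x4, takes a point from world to camera coordinates); the wrist camera has in their place "T_tool_cam" (4x4, takes a point from camera to tool coordinates, whose origin is the TCP and whose axes are the tool frame's). Camera axes: x right, y up, looking along -z (the intrinsics and any distortion apply to the point x, -y, -z); pixel columns grow to the right and rows downward; lengths in m; the calibration is good to about 2 mm. A picture is of the moment at which its call begins: read the wrist's pose just before it. camera_params takes no time and is no camera call.
A pose or a line that the arm cannot do raises Unreachable and nothing moves.
- hand_in(): hands the job in, once; it reports no verdict.
The state is a dict: "time_s": time; "q": joint angles; "dq": joint speeds; "joint_efforts": joint torques, N m; "eef_pos": TCP position; "orientation": TCP orientation; "contact_force": force on the tool from outside, world axes, zero at the start; "moment": the same for the moment, N m; "opening": finger opening in m.
Only numpy, scipy, OpenCV 4.12 (cv2) and the standard library are available. Lean on these libraries where they do the work, as an engineer would, in place of code of your own. Each camera call takes 0.05 s, during which the arm holds its last target. There are 200 camera calls.

### The job

The plaque on the bench-top CNC router is finished and I need to reach in for it. Squeeze the red main catch on the gate post so that the guard gate springs ajar, and let go of it; then squeeze the yellow trigger of the gate's own grip to free the safety catch and swing the gate towards you, past its roller check, until it stands wide open, square to the guard. It will not stay wide by itself, so finish with the grip still squeezed in your hand, holding the gate wide open and still, and do not disturb the things lying on the bench.

Things in the scene. Friction and masses are not known exactly. Their poses are not given: they have to be found in the camera images.
- main_grip (a point): Squeeze point of the main catch on the gate post, 242 mm up: fixed black tab outside, sliding red tab towards the gate, 30 mm deep (x), 10 mm thick (y), free from 216 to 262 mm up. Half-way between the outer faces when squeezed (34 mm over both; 46 released, red face 29 mm off). Axes of the guard: x into the guard, square to the shut gate; y along it to the hinge, fingers close along y.
- main_catch (a joint): squeeze of the main catch, m: 0 released (gate locked), 0.012 fully squeezed, bolt clear from 0.009. Springs back when let go; 6 N to start, 12 N at full squeeze. While it is squeezed the gate springs ajar by itself; the catch stays on the post.
- gate_grip (a point): Squeeze point of the gate's grip, 236 mm up, 155 mm from the hinge axis: black bar 12 mm thick on the guard's side, sliding yellow trigger 10 mm on the robot's side, 44 mm long, free from 212 to 256 mm up. Half-way between the outer faces when squeezed (34 mm; 44 released, yellow face 27 mm off). Turns with the gate: x square to it (into the guard), fingers close along x; y to the hinge.
- grip_trigger (a joint): squeeze of the yellow trigger, m: 0 released (safety bolt out), 0.010 fully squeezed, bolt clear from 0.008. Springs back when let go; about 7 N to start, 13 N at full squeeze
- gate_hinge (a point): point on the gate's upright hinge axis, 236 mm up, at the robot's left end of the gate; fixed to the guard, axes as main_grip's. The gate is a clear panel in an aluminium frame, 20 mm thick, from 20 to 200 mm up; it sweeps a quarter circle of 230 mm radius about this axis, in front of the guard
- gate (a joint): gate opening, rad: 0 shut, grows as the free edge swings to the robot (clockwise from above), 1.57 square, stop at 1.65. Near 0.01 while the main catch holds it; then a kick spring throws it to 0.10, where the safety bolt holds it. A closer spring pulls it shut (1 to 2 N at the grip); a roller check at 0.6 to 0.85 rad resists with about 7 N at the grip, beyond it the gate is free to the stop; let go, it falls back to about 1.04
- ear_defenders: yellow ear defenders with a black headband, 150 x 155 x 80 mm, lying on the bench; origin on the bench between the cups, headband towards its +x. A bystander: leave it alone
- glue: white glue bottle, 58 mm diameter, 165 mm tall, red cap, standing; origin at the centre of its underside. A bystander: leave it alone
- offcut: plywood offcut, 120 x 70 x 18 mm, lying flat; origin at the centre of its underside. A bystander: leave it alone
- brush: bench brush lying along its x axis, handle towards -x, about 200 mm long; origin on the bench under it. A bystander: leave it alone
- push_stick: flat orange plastic push stick lying along its x axis, about 280 x 60 x 12 mm; origin on the bench. A bystander: leave it alone
- f_clamp: steel F-clamp with a red handle lying along its x axis, 340 mm long, jaws 105 mm towards +y, up to 32 mm high; origin on the bench under the bar. A bystander: leave it alone
- try_square: try square, dark wood stock 120 mm along y and steel blade to +x (195 mm), 18 mm high, lying flat; origin on the bench under the stock. A bystander: leave it alone

How it is judged (in metres and radians):
On the way, in this order (a step that is already met when the one before it is completed fails the run):
1. the red main catch is squeezed between the fingers (value of joint main_catch above 0.009 m and value of joint grip_trigger below 0.003 m and contact force between the fingers and main_catch above 2 N), for 0.1 s.
2. the gate has sprung ajar onto its safety catch and the main catch is let go (value of joint gate between 0.06 and 0.16 rad and value of joint each of main_catch, grip_trigger below 0.003 m), for 0.1 s.
3. the yellow trigger of the gate's grip is squeezed while the gate is still ajar (value of joint grip_trigger above 0.007 m and value of joint gate below 0.2 rad and contact force between the fingers and grip_trigger above 2 N), for 0.05 s.
4. the gate has been swung past its roller check (value of joint gate above 1.1 rad), for 0.05 s.
At the end, for the whole second after the job is handed in: the gate is held still (under 0.1 rad/s) and wide open, more than 1.35 rad (77 degrees) from shut, by the fingers on its grip: the yellow trigger squeezed by more than 6 mm with more than 3 N; the main catch is released (value of joint gate above 1.35 rad and value of joint grip_trigger above 0.006 m and contact force between the fingers and grip_trigger above 3 N and velocity of joint gate between -0.1 and 0.1 rad/s and value of joint main_catch below 0.003 m); the arm keeps its last pose, push and grip.
It fails at once if a thing lying on the bench is moved by more than 30 mm (distance of any of ear_defenders, glue, offcut, brush, push_stick, f_clamp, try_square from where it was at the start of the episode above 0.03 m).
It also fails if it takes over 48 s, if anything falls off the work surface, if the arm or the gripper's body presses on something with over 40 N, if the wrist force passes 120 N, or if a joint passes its speed limit or range.

## Working session

There is one attempt and no reset: what is moved stays moved. The work goes in short steps, each a Python script; the robot and the scene stay as the last script left them, time stands still between calls to the robot, and variables do not carry over. Pictures are saved under pics/ and viewed, about 8 in all and at most 12, crops included, and the job is handed in when it is done.

```bash
ls; mkdir -p pics; python3 - <<'E'
from station import *
import cv2,numpy as np
s=read_state();print(s)
for n in ["scene","side","wrist"]:
    p,d=camera(n);cv2.imwrite(f"pics/{n}0.png",p[:,:,::-1]);np.save(f"pics/{n}0.npy",d);np.save(f"pics/{n}0rgb.npy",p)
    print(n,camera_params(n),(d>0).mean())
E
```

```text
pics
{'time_s': 0.0, 'q': array([-7.80145885e+01,  2.81643809e+01,  8.93504667e+01, -1.56882075e-03,
        6.25519630e+01, -6.04919343e+00]), 'dq': array([-0.14303381,  0.01222705, -0.13471368,  0.06912752, -0.02759123,
        0.09132053]), 'joint_efforts': array([ 3.22863096e-03, -6.12633848e+01, -2.58184594e+01,  6.93239481e-02,
        4.81184351e-02, -7.11094117e-05]), 'eef_pos': array([ 0.19347429, -0.59405355,  0.23605717]), 'orientation': array([-8.99943430e+01,  6.65852206e-02, -7.19646679e+01]), 'contact_force': array([ 0.13370812, -0.20315359,  1.14751442]), 'moment': array([-0.03969775, -0.01073763, -0.00605181]), 'opening': 0.09493992942479025}
scene {'camera_matrix': array([[566.59351642,   0.        , 313.79731141],
       [  0.        , 566.59351642, 247.09326999],
       [  0.        ,   0.        ,   1.        ]]), 'dist': array([-0.00415912,  0.        ,  0.        ,  0.        ,  0.        ]), 'view': array([[-0.47648242,  0.87912427,  0.01024808,  0.21617489],
       [-0.73971924, -0.40717067,  0.53574947,  0.29374815],
       [ 0.47516308,  0.24769451,  0.8443
[... 560 characters left out ...]
  ,  0.        ,  0.        ,  1.        ]])} 0.9768880208333334
wrist {'camera_matrix': array([[406.93816274,   0.        , 321.42950039],
       [  0.        , 406.93816274, 243.6543153 ],
       [  0.        ,   0.        ,   1.        ]]), 'dist': array([-0.01618654,  0.        ,  0.        ,  0.        ,  0.        ]), 'T_tool_cam': array([[ 9.99999690e-01, -6.60430758e-04,  4.29151171e-04,
         2.14222752e-04],
       [ 5.74789090e-04,  2.39417968e-01, -9.70916426e-01,
        -1.48391814e-01],
       [ 5.38476570e-04,  9.70916371e-01,  2.39418274e-01,
         6.60609864e-02],
       [ 0.00000000e+00,  0.00000000e+00,  0.00000000e+00,
         1.00000000e+00]])} 0.9958561197916667
```

View pics/scene0.png

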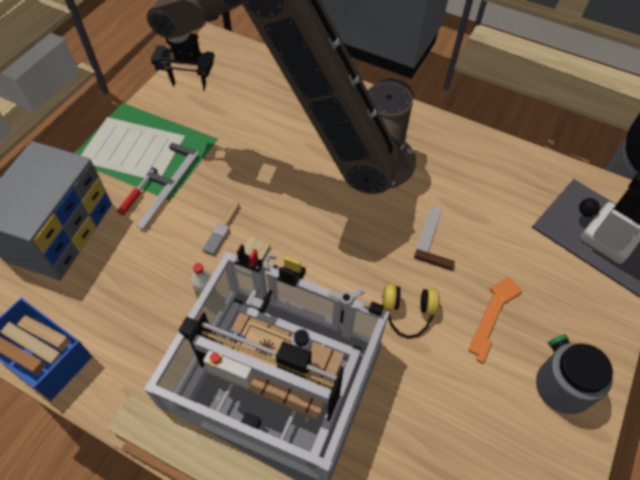

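View pics/side0.png

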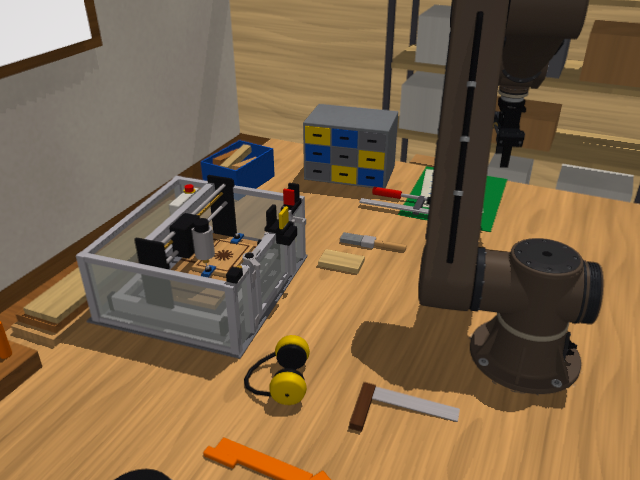

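The scene view shows the guard at about (270,370). The red main catch is near (252,257), the yellow grip near (291,268) and the hinge post near (378,308). The side view shows red at (291,196) and yellow at (283,218). Next I'll compute coordinates from depth and the colour masks.

```bash
cat > h.py <<'E'
from station import *
import cv2,numpy as np
from scipy.spatial.transform import Rotation as R
def Twc(name,s=None):
    P=camera_params(name)
    if name!="wrist": return P,np.linalg.inv(P["view"])
    T=np.eye(4);T[:3,:3]=R.from_euler("xyz",s["orientation"],degrees=True).as_matrix();T[:3,3]=s["eef_pos"]
    return P,T@P["T_tool_cam"]
def cloud(P,T,d):
    v,u=np.mgrid[:480,:640];uv=np.stack([u.ravel(),v.ravel()],1).astype(float)
    n=cv2.undistortPoints(uv[:,None],P["camera_matrix"],P["dist"])[:,0]
    z=d.ravel();c=np.stack([n[:,0]*z,-n[:,1]*z,-z],1)
    return (c@T[:3,:3].T+T[:3,3]).reshape(480,640,3)
def masks(rgb):
    h=cv2.cvtColor(rgb,cv2.COLOR_RGB2HSV);H,S,V=h[...,0],h[...,1],h[...,2]
    return {"red":((H<6)|(H>174))&(S>170)&(V>70),"yel":(H>22)&(H<34)&(S>160)&(V>90),"blk":(V<45)}
def look(name,tag):
    s=read_state();p,d=camera(name);P,T=Twc(name,s)
    cv2.imwrite(f"pics/{tag}.png",p[:,:,::-1]);return p,d,cloud(P,T,d)
E
python3 - <<'E'
from h import *
for n in ["scene","side"]:
    rgb=np.load(f"pics/{n}0rgb.npy");d=np.load(f"pics/{n}0.npy");P,T=Twc(n);X=cloud(P,T,d)
    for k in ["red","yel"]:
        m=masks(rgb)[k].astype(np.uint8);N,L,st,c=cv2.connectedComponentsWithStats(m)
        for i in range(1,N):
            if st[i,4]>15:
                x=X[L==i];x=x[x[:,2]>0.02]
                if len(x)>5: print(n,k,c[i].round(),st[i,4],np.percentile(x,[5,50,95],axis=0).round(3).tolist())
    # guard tops
    pts=X[(X[...,2]>0.19)&(X[...,2]<0.215)&(X[...,1]<0.3)&(X[...,0]>0.3)]
    h=cv2.cvtColor(rgb,cv2.COLOR_RGB2HSV)
    m=(X[...,2]>0.185)&(X[...,2]<0.225)&(h[...,1]<70)&(h[...,2]>90)&(X[...,0]>0.3)&(X[...,0]<1.2)
    r=cv2.minAreaRect(X[m][:,:2].astype(np.float32));print("guard",m.sum(),r,cv2.boxPoints(r).tolist(),np.median(X[m][:,2]))
a=cv2.imread("pics/scene0.png")[220:345,180:400];b=cv2.imread("pics/side0.png")[170:330,190:330]
a=cv2.resize(a,(792,450),interpolation=2);cv2.imwrite("pics/c1.png",a)
E
```

```text
scene red [128. 202.] 198 [[0.513, -0.617, 0.021], [0.559, -0.606, 0.027], [0.6, -0.597, 0.034]]
scene red [253. 258.] 71 [[0.639, -0.074, 0.227], [0.654, -0.068, 0.251], [0.661, -0.065, 0.262]]
scene red [199. 268.] 33 [[0.699, -0.219, 0.16], [0.705, -0.21, 0.165], [0.714, -0.203, 0.168]]
scene yel [ 91. 190.] 28 [[0.596, -0.658, 0.132], [0.625, -0.651, 0.136], [0.664, -0.644, 0.14]]
scene yel [ 45. 228.] 49 [[0.784, -0.625, 0.2], [0.816, -0.619, 0.205], [0.855, -0.611, 0.211]]
scene yel [ 81. 229.] 30 [[0.688, -0.644, 0.063], [0.723, -0.636, 0.068], [0.758, -0.629, 0.072]]
scene yel [292. 266.] 83 [[0.615, 0.009, 0.224], [0.618, 0.025, 0.237], [0.62, 0.041, 0.253]]
scene yel [390. 305.] 57 [[0.491, 0.252, 0.044], [0.509, 0.268, 0.055], [0.513, 0.275, 0.067]]
scene yel [431. 309.] 57 [[0.457, 0.357, 0.042], [0.464, 0.371, 0.054], [0.47, 0.381, 0.065]]
guard 11548 ((0.8098021745681763, -0.265475869178772), (1.1822426319122314, 0.46478497982025146), 89.5696029663086) [[0.5729758739471436, -0.854834794998169], [1.0377477407455444, -0.8583261966705322], [1.046628475189209, 0.32388305664
[... 542 characters left out ...]
.643, 0.141]]
side yel [344. 174.] 372 [[0.681, -0.65, 0.024], [0.72, -0.639, 0.05], [0.76, -0.627, 0.074]]
side yel [283. 217.] 161 [[0.604, 0.003, 0.219], [0.607, 0.027, 0.242], [0.613, 0.041, 0.258]]
side yel [293. 343.] 298 [[0.439, 0.237, 0.045], [0.469, 0.252, 0.072], [0.502, 0.271, 0.079]]
side yel [287. 388.] 953 [[0.397, 0.347, 0.025], [0.425, 0.369, 0.058], [0.455, 0.382, 0.079]]
guard 5429 ((0.809084951877594, -0.9904733896255493), (0.4649413228034973, 2.6318604946136475), 0.06588774919509888) [[0.5751011967658997, 0.32518869638442993], [0.5781276822090149, -2.3066699504852295], [1.0430686473846436, -2.306135416030884], [1.0400421619415283, 0.32572317123413086]] 0.2021473726729679
```

View pics/c1.png

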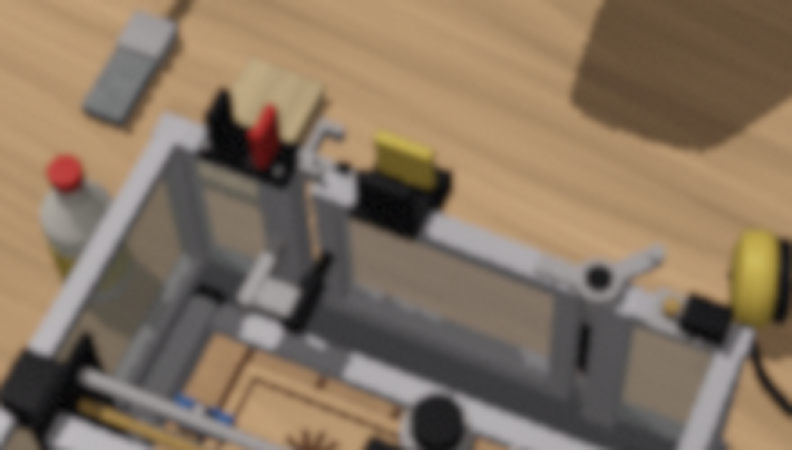

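The crop shows the red tab at about (263,137), the yellow trigger face at (405,160) and the hinge boss at (598,275). The offcut and brush lie low, in front of the post. I'll move the wrist camera above the gate for a close measurement.

```bash
python3 - <<'E'
from h import *
move_ptp([0.57,0.02,0.46],[-90,0,-90]);dwell(.3)
s=read_state();print(s["time_s"],s["q"].round(1),s["eef_pos"],s["orientation"])
p,d,X=look("wrist","w1");np.savez("pics/w1.npz",p=p,d=d,X=X)
h=cv2.cvtColor(p,cv2.COLOR_RGB2HSV)
for k in ["red","yel"]:
    m=masks(p)[k].astype(np.uint8);N,L,st,c=cv2.connectedComponentsWithStats(m)
    for i in range(1,N):
        if st[i,4]>60:
            x=X[L==i];t=x[x[:,2]>np.percentile(x[:,2],98)-.008]
            print(k,c[i].round(),st[i,4],np.percentile(x,[3,50,97],axis=0).round(4).tolist(),"top",cv2.minAreaRect(t[:,:2].astype(np.float32)),t[:,2].mean())
E
```

```text
3.1167 [-4.6 15.5 75.8 -0.  88.7 85.4] [0.57003528 0.01976028 0.45993805] [-9.00055718e+01  4.32099690e-04 -9.00202194e+01]
red [552.  75.] 546 [[0.6934, -0.228, 0.1633], [0.7049, -0.2163, 0.1651], [0.7157, -0.2052, 0.1667]] top ((0.6684389710426331, -0.1061580628156662), (0.0247731264680624, 0.2584190368652344), 18.21527671813965) 0.16667648020603507
red [434. 131.] 470 [[0.6325, -0.0789, 0.2554], [0.6458, -0.0729, 0.2616], [0.6588, -0.0682, 0.2633]] top ((0.6468147039413452, -0.030310191214084625), (0.0985688716173172, 0.028141316026449203), 88.51654815673828) 0.2643948640250452
yel [323. 171.] 539 [[0.608, -0.0014, 0.2541], [0.6132, 0.0181, 0.2559], [0.6182, 0.0379, 0.2576]] top ((0.6128026247024536, 0.018374662846326828), (0.03277246281504631, 0.034786708652973175), 47.81010055541992) 0.25658200677550475
yel [161. 257.] 1576 [[0.4507, 0.226, 0.0313], [0.4826, 0.2424, 0.0665], [0.511, 0.2641, 0.0786]] top ((0.5611706376075745, 0.1484130322933197), (0.04728350043296814, 0.2949749231338501), 39.268001556396484) 0.08002443531828284
yel [ 77. 277.] 320 [[0.4428, 0.3511, 0.0541], [0.4545, 0.3626, 0.0707], [0.4685, 0.3748, 0.0777]] top ((0.5341157913208008, 0.1941012740135193), (0.021015971899032593, 0.4043879210948944), 27.30978012084961) 0.08046002675966839
```

View pics/w1.png

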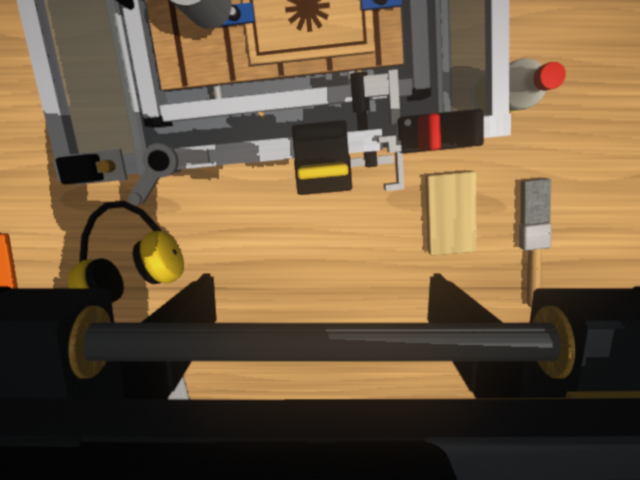

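The wrist view shows the red tab top at (434,131), the yellow trigger top at (323,171), the hinge boss at (159,160) and the guard turned by a few degrees. I'll fit the yaw and the exact points.

```bash
python3 - <<'E'
from h import *
f=np.load("pics/w1.npz");p,d,X=f["p"],f["d"],f["X"];h=cv2.cvtColor(p,cv2.COLOR_RGB2HSV)
s={"eef_pos":[0.57003528,0.01976028,0.45993805],"orientation":[-90.0056,0.0004,-90.0202]}
P,T=Twc("wrist",s)
def ray(uv,z):
    n=cv2.undistortPoints(np.float64(uv).reshape(-1,1,2),P["camera_matrix"],P["dist"])[:,0]
    r=np.c_[n[:,0],-n[:,1],-np.ones(len(n))]@T[:3,:3].T
    return T[:3,3]+r*((z-T[2,3])/r[:,2])[:,None]
def comp(k,u,v):
    N,L=cv2.connectedComponents(masks(p)[k].astype(np.uint8));return L==L[v,u]
for k,u,v,z in [("red",434,131,.262),("yel",323,171,.256)]:
    m=comp(k,u,v);vv,uu=np.nonzero(m)
    r=ray(np.c_[uu,vv],z)[:,:2].astype(np.float32);w=X[m];sel=abs(w[:,2]-z)<.004
    a=cv2.minAreaRect(r);print(k,len(r),a,r.mean(0),"depth-top mean",w[sel].mean(0),"zmean",w[:,2].min(),w[:,2].max())
    ln=cv2.fitLine(r,cv2.DIST_L2,0,.001,.001).ravel();print("  dir deg",np.degrees(np.arctan2(ln[1],ln[0])))
# black tab outer edge along the red tab's row
for v in (125,131,137): print(v,[(u,X[v,u].round(3).tolist(),int(h[v,u,2])) for u in range(396,490,6)])
# bright frame front rail/gate top
m=(h[...,1]<60)&(h[...,2]>110)&(abs(X[...,2]-.2)<.006)&(X[...,0]>.6)&(X[...,0]<.68)&(X[...,1]>-.05)&(X[...,1]<.14)
x=X[m][:,:2].astype(np.float32);ln=cv2.fitLine(x,cv2.DIST_HUBER,0,.001,.001).ravel();print("gate rail",m.sum(),np.degrees(np.arctan2(ln[1],ln[0])),ln[2:])
# guard right side wall outer rail
for lo,hi in ((-.2,-.1),(.2,.33)):
    m=(h[...,1]<60)&(h[...,2]>110)&(abs(X[...,2]-.2)<.006)&(X[...,1]>lo)&(X[...,1]<hi)&(X[...,0]>.67)
    x=X[m][:,:2].astype(np.float32);ln=cv2.fitLine(x,cv2.DIST_HUBER,0,.001,.001).ravel();print("side rail",m.sum(),np.degrees(np.arctan2(ln[1],ln[0])),ln[2:])
print("boss",X[155:166:5,150:170:5].round(3).tolist())
g=cv2.medianBlur(cv2.cvtColor(p,cv2.COLOR_RGB2GRAY),3)[130:190,125:195]
c=cv2.HoughCircles(g,cv2.HOUGH_GRADIENT,1,20,param1=80,param2=12,minRadius=6,maxRadius=20);print(c)
if c is not None:
    for q in c[0][:3]:
        uv=[q[0]+125,q[1]+130];print(uv,q[2],ray([uv],float(X[int(uv[1]),int(uv[0]),2])))
cv2.imwrite("pics/c2.png",cv2.resize(p[100:220,40:500,::-1],None,fx=1.7,fy=1.7))
E
```

```text
red 470 ((0.6458109021186829, -0.07304774224758148), (0.02861655130982399, 0.011254911310970783), 7.34041690826416) [ 0.6458898  -0.07304933] depth-top mean [ 0.64581263 -0.07329143  0.26153515] zmean 0.008158087663883706 0.6083231225479311
  dir deg 6.112382
yel 539 ((0.613040566444397, 0.01859908364713192), (0.009409984573721886, 0.04249687120318413), 5.637146949768066) [0.6130773  0.01837883] depth-top mean [0.61306681 0.01838064 0.25592821] zmean 0.25310165019291186 0.6083231225479311
  dir deg -84.362755
125 [(396, [0.654, -0.053, 0.195], 66), (402, [0.653, -0.055, 0.216], 37), (408, [0.653, -0.061, 0.216], 74), (414, [0.653, -0.066, 0.216], 38), (420, [0.652, -0.068, 0.231], 67), (426, [0.651, -0.068, 0.254], 68), (432, [0.651, -0.071, 0.262], 188), (438, [0.651, -0.076, 0.262], 202), (444, [0.653, -0.094, 0.217], 39), (450, [0.653, -0.1, 0.217], 40), (456, [0.653, -0.106, 0.215], 40), (462, [0.652, -0.104, 0.238], 40), (468, [0.651, -0.104, 0.252], 42), (474, [0.651, -0.106, 0.261], 45), (480, [0.651, -0.111, 0.262], 53), (486, [0.654, -0.14, 0.2], 215)]
131 [(396, [0.648, -0.
[... 944 characters left out ...]
 -0.105, 0.238], 44), (468, [0.642, -0.105, 0.253], 46), (474, [0.641, -0.106, 0.262], 49), (480, [0.641, -0.111, 0.263], 56), (486, [0.642, -0.14, 0.201], 214)]
gate rail 1597 -84.95744 [0.6338259  0.03510641]
side rail 1876 6.1973815 [ 0.71823746 -0.14661524]
side rail 1857 6.0435157 [0.7183998  0.28503078]
boss [[[0.626, 0.182, 0.216], [0.626, 0.177, 0.216], [0.626, 0.172, 0.216], [0.626, 0.167, 0.217]], [[0.621, 0.182, 0.216], [0.621, 0.177, 0.216], [0.621, 0.173, 0.215], [0.621, 0.168, 0.215]], [[0.616, 0.183, 0.216], [0.616, 0.178, 0.215], [0.616, 0.173, 0.215], [0.616, 0.168, 0.216]]]
[[[33.5 30.5 10.5]]]
[np.float32(158.5), np.float32(160.5)] 10.5 [[0.62058766 0.17367865 0.21690652]]
```

The measured frame has yaw 6.1°. The hinge predicted from the grip is (0.6202,0.1748) and the boss circle gives (0.6206,0.1737), so they agree within about 1 mm. Now I'll squeeze the main catch.

```bash
cat > geo.py <<'E'
import numpy as np
TH=6.1; H=np.array([0.6204,0.1742]); MAIN=np.array([0.6484,-0.0970])
def grip(phi):  # phi rad -> grip point xy, tool yaw
    a=np.radians(TH)-phi; return H-0.155*np.array([-np.sin(a),np.cos(a)]), np.degrees(a)
E
python3 - <<'E'
from h import *
from geo import *
o=[-90,0,TH-90]
def st(t):
    s=read_state();print(t,round(s["time_s"],2),s["eef_pos"].round(4),s["contact_force"].round(1),round(s["opening"],4),s["q"].round(0))
move_ptp([*MAIN,.33],o);move_gripper(.080);st("above")
hit=servo_line([*MAIN,.245],v=.12,max_force=8);st(("down",hit))
if not hit:
    move_gripper(.030);dwell(.3);st("squeezed")
    look("scene","s2")
E
python3 -c "
import cv2;a=cv2.imread('pics/s2.png')[200:345,180:400];cv2.imwrite('pics/c3.png',cv2.resize(a,None,fx=3.5,fy=3.5))"
```

```text
above 4.49 [ 0.6484 -0.0968  0.3302] [-0.2  0.4 -0.3] 0.0801 [-14.  27.  77.   0.  76.  70.]
('down', False) 5.35 [ 0.6487 -0.0971  0.2457] [-0.  -0.2  0.5] 0.08 [-14.  30.  84.   0.  66.  70.]
squeezed 6.47 [ 0.6485 -0.0977  0.2451] [ 0.5 -5.5 -0.7] 0.0332 [-14.  30.  84.  -0.  66.  70.]
```

View pics/c3.png

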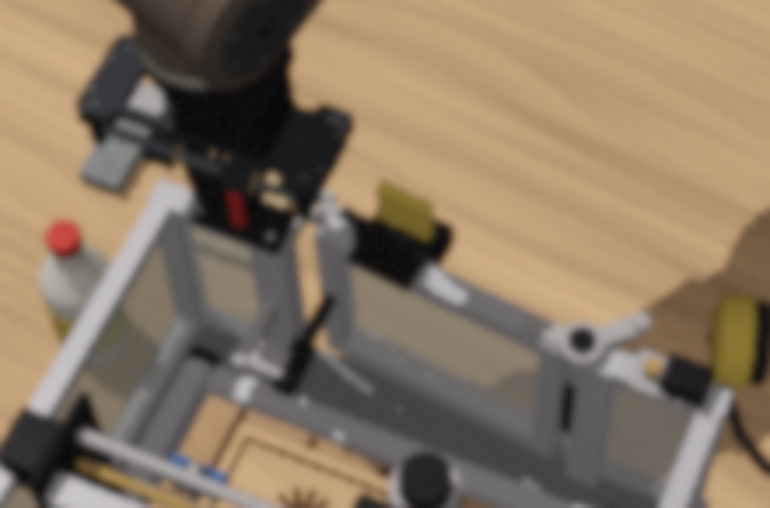

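The fingers closed to 33 mm on the red tab at (235,208), which is fully squeezed, and the gate looks moved off the post at about (325,210). I'll let go, move over the grip and measure the gate angle.

```bash
python3 - <<'E'
from h import *
from geo import *
def st(t):
    s=read_state();print(t,round(s["time_s"],2),s["eef_pos"].round(4),s["contact_force"].round(1),round(s["opening"],4),s["q"].round(0))
move_gripper(.080);dwell(.2);st("released")
servo_line([*MAIN,.34],v=.2)
g,y=grip(.10);print(g,y)
move_ptp([*g,.36],[-90,0,y]);dwell(.2);move_gripper(.078);st("above")
s=read_state();p,d,X=look("wrist","w2")
P,T=Twc("wrist",s)
for k in ["yel","red"]:
    m=masks(p)[k].astype(np.uint8);N,L,stt,c=cv2.connectedComponentsWithStats(m)
    for i in range(1,N):
        if stt[i,4]<100: continue
        w=X[L==i];w=w[(w[:,2]>.2)&(w[:,2]<.27)]
        if len(w)<50: continue
        t=w[w[:,2]>np.percentile(w[:,2],90)-.004]
        ln=cv2.fitLine(t[:,:2].astype(np.float32),cv2.DIST_L2,0,.001,.001).ravel()
        print(k,c[i].round(),len(t),t.mean(0),np.degrees(np.arctan2(ln[1],ln[0])))
        if k=="yel":
            cm=t.mean(0)[:2];r=cm-H
            # yellow centre = 155 along -y, -22 along x of gate
            a=np.arctan2(r[1],r[0])-np.arctan2(-.155,-.022);print("gate phi",np.radians(TH)-a,"radius",np.hypot(*r),np.hypot(.155,.022))
E
```

```text
released 7.66 [ 0.6484 -0.097   0.245 ] [-0.8 -0.6 -0.9] 0.0803 [-14.  30.  84.   0.  66.  70.]
[0.62140208 0.01920324] 0.37042204869176726
above 9.95 [0.6214 0.0191 0.36  ] [-0.  -0.4 -0.2] 0.0779 [-4. 23. 80. -0. 78. -5.]
yel [287. 247.] 907 [0.5985589  0.02096014 0.25586467] 89.85072
gate phi 0.10704666408887671 radius 0.1547885272188763 0.1565535052306399
red [356. 376.] 595 [ 0.64554511 -0.07241768  0.26142411] 5.8894506
```

View pics/w2.png

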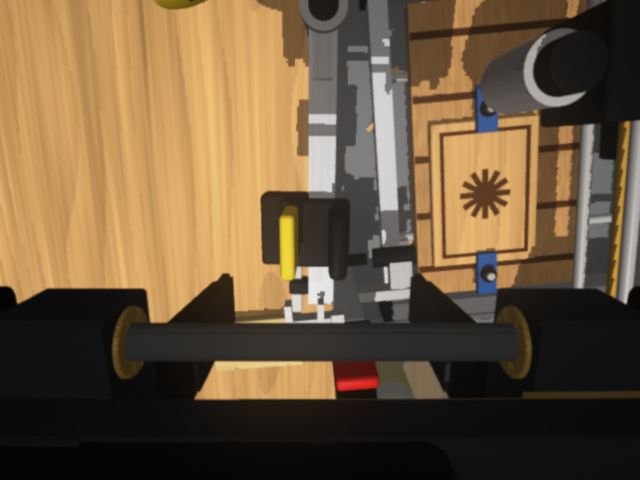

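The gate stands at about 0.105 rad, on its safety catch, and red is back in its released place. Yellow is at (288,247) with its black bar at (338,242), both between the fingers. I'll go down and squeeze.

```bash
python3 - <<'E'
from h import *
from geo import *
def st(t):
    s=read_state();print(t,round(s["time_s"],2),s["eef_pos"].round(4),s["contact_force"].round(1),round(s["opening"],4),s["q"].round(0))
g,y=grip(.105);o=[-90,0,y]
servo_line([*g,.30],o,v=.1)
hit=servo_line([*g,.240],v=.1,max_force=8);st(("down",hit))
if not hit:
    move_gripper(.028);dwell(.2);st("squeezed")
    for phi in (.15,.2,.3): 
        g,y=grip(phi);servo_line([*g,.240],[-90,0,y],v=.06);st(phi)
E
```

```text
('down', False) 11.5 [0.6209 0.0192 0.2406] [ 0.1 -0.  -0.5] 0.0782 [-4. 28. 90. -0. 63. -4.]
squeezed 12.6 [0.6211 0.0191 0.24  ] [ 4.6 -2.6 -1.9] 0.0334 [-4. 28. 90.  0. 63. -4.]
0.15 12.87 [0.6142 0.0192 0.24  ] [ 5.9 -2.5 -2.8] 0.0332 [-4. 27. 91.  0. 62. -2.]
0.2 13.14 [0.6064 0.0198 0.24  ] [ 6.9 -3.  -2.2] 0.0337 [-4. 26. 92.  0. 62.  1.]
0.3 13.55 [0.5912 0.022  0.24  ] [ 5.9 -1.4 -3.2] 0.0336 [-4. 25. 94.  0. 61.  7.]
```

```bash
python3 - <<'E'
from h import *
from geo import *
def st(t):
    s=read_state();f=s["contact_force"];print(round(t,2),round(s["time_s"],2),s["eef_pos"].round(4),f.round(1),round(s["opening"],4),s["q"].round(0));return np.linalg.norm(f)
for phi in np.arange(.4,1.545,.1).tolist()+[1.54]:
    g,y=grip(phi);servo_line([*g,.240],[-90,0,y],v=.06)
    if st(phi)>40: print("high force");break
dwell(.5);st(9)
p,d,X=look("scene","s3");look("side","d3");s=read_state();p,d,X=look("wrist","w3")
w=X[masks(p)["yel"]];w=w[(abs(w[:,2]-.25)<.02)];print(len(w),w.mean(0) if len(w) else 0)
a=cv2.imread("pics/s3.png")[150:390,120:460];cv2.imwrite("pics/c4.png",cv2.resize(a,None,fx=2.2,fy=2.2))
E
```

```text
0.4 13.96 [0.5762 0.0257 0.24  ] [ 6.7 -2.3 -3.3] 0.0333 [-4. 24. 96.  0. 60. 13.]
0.5 14.37 [0.5617 0.031  0.24  ] [ 6.  -2.2 -4.1] 0.0336 [-4. 23. 98.  0. 59. 19.]
0.6 14.78 [0.5477 0.0376 0.24  ] [ 5.5 -2.  -2.9] 0.0334 [ -3.  22. 100.  -0.  58.  25.]
0.7 15.18 [0.5347 0.0453 0.24  ] [ 7.7 -3.1 -5. ] 0.0335 [ -2.  21. 102.  -0.  58.  32.]
0.8 15.59 [0.522  0.0548 0.24  ] [ 4.8 -3.3 -4.3] 0.0331 [ -1.  20. 103.  -0.  57.  38.]
0.9 16.0 [0.5103 0.0656 0.24  ] [ 3.5  0.2 -3. ] 0.0335 [ -0.  19. 104.   0.  57.  45.]
1.0 16.41 [0.4999 0.0773 0.24  ] [ 3.6  3.5 -4.5] 0.0331 [  1.  18. 106.   0.  56.  52.]
1.1 16.82 [0.491  0.0895 0.24  ] [ 5.9 -0.7 -5.3] 0.0338 [  3.  18. 106.  -0.  56.  60.]
1.2 17.23 [0.4831 0.1029 0.24  ] [ 4.6 -0.3 -4.7] 0.0338 [  4.  17. 107.  -0.  56.  67.]
1.3 17.63 [0.4766 0.1169 0.24  ] [ 5.6 -0.2 -5.2] 0.0332 [  6.  17. 107.  -0.  56.  74.]
1.4 18.04 [0.4716 0.1316 0.24  ] [ 5.  -0.3 -5.3] 0.0332 [  8.  17. 108.  -0.  56.  82.]
1.5 18.45 [0.468  0.1467 0.24  ] [ 5.4  0.4 -4.3] 0.0335 [ 10.  17. 107.  -0.  56.  89.]
1.54 18.7 [0.467  0.1528 0.24  ] [ 4.7  0.5 -4.9] 0.0333 [ 10.  17. 107.  -0.  56.  92.]
9 19.2 [0.467  0.1528 0.24  ] [ 5.1  0.3 -5.6] 0.0331 [ 10.  17. 107.  -0.  56.  93.]
2465 [0.47371971 0.165066   0.2527476 ]
```

View pics/c4.png

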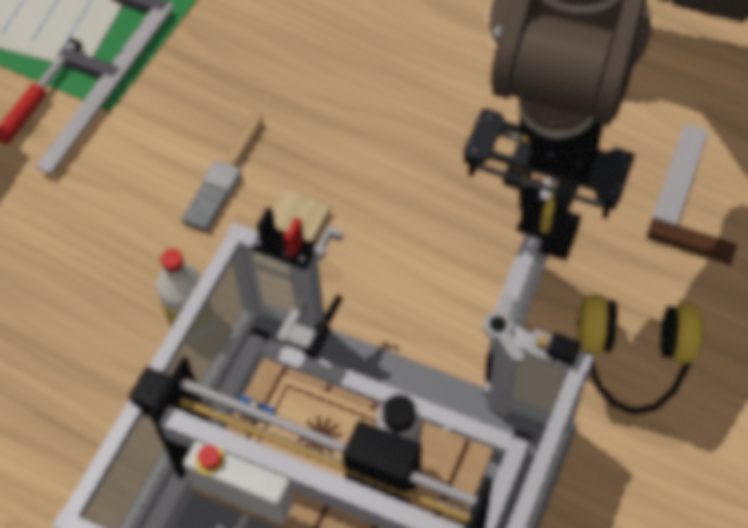

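View pics/w3.png

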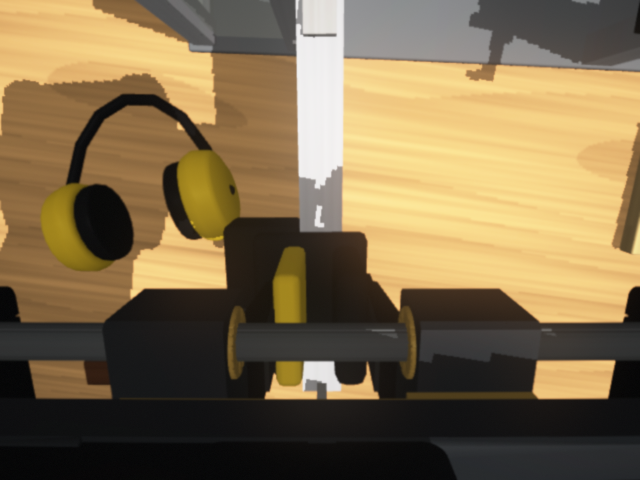

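The gate stands square to the guard with the grip held between the fingers: the scene crop shows it at (525,290), and the wrist view shows yellow at (290,315) with the panel pointing straight ahead. Before handing in, I'll check the gate angle and the bystanders.

```bash
python3 - <<'E'
from h import *
from geo import *
s=read_state();p,d,X=look("wrist","w4");h=cv2.cvtColor(p,cv2.COLOR_RGB2HSV)
m=(h[...,1]<60)&(h[...,2]>150)&(abs(X[...,2]-.2)<.006)&(X[...,0]<.58)
ln=cv2.fitLine(X[m][:,:2].astype(np.float32),cv2.DIST_HUBER,0,.001,.001).ravel()
print("gate phi",np.radians(TH+90)-np.arctan2(ln[1],ln[0])-(np.pi if ln[0]<0 else 0),m.sum(),"open",s["opening"],"dq",abs(s["dq"]).max(),"F",s["contact_force"].round(1))
a=np.load("pics/scene0rgb.npy");b=cv2.imread("pics/s3.png")[:,:,::-1]
for n,(u0,v0,u1,v1) in dict(ear=(380,278,445,345),glue=(190,262,206,275),offcut=(256,236,272,247),brush=(200,200,240,255),push=(465,275,525,365),clamp=(115,140,200,230),square=(412,205,456,272)).items():
    A,B=[cv2.cvtColor(np.ascontiguousarray(i[v0:v1,u0:u1]),cv2.COLOR_RGB2GRAY).astype(np.float32) for i in (a,b)]
    print(n,"shift px",cv2.phaseCorrelate(A,B),"meandiff",abs(A-B).mean().round(1))
E
```

```text
gate phi 1.5328109403613825 8235 open 0.033263130364810926 dq 0.0733063259180213 F [ 4.7  0.9 -5.9]
ear shift px ((-0.02252577686140711, -0.22132267552515117), 0.7975929526635158) meandiff 30.9
glue shift px ((-0.11205928551744293, 0.5625660995339041), 1.003667303174734) meandiff 2.0
offcut shift px ((-0.12514932808566748, -0.14465890982424057), 1.0275967369476955) meandiff 2.4
brush shift px ((-0.009648443513611937, 0.0018707427990989345), 1.0022662218411764) meandiff 2.2
push shift px ((0.14618590701091705, -0.17571696153807892), 0.48757114463382295) meandiff 15.4
clamp shift px ((0.020761159984665767, -0.02158959089561563), 1.0002288940806447) meandiff 2.2
square shift px ((-0.2898841595136332, -0.5267968557105434), 0.4188849655198462) meandiff 10.4
```

```bash
python3 -c "
from station import *
print(hand_in()); s=read_state(); print(s['time_s'],s['opening'],s['eef_pos'])"
```

```text
the job is handed in; nothing more can be done
None
the job is handed in; nothing more can be done
```

The gate is wide open, square to the guard, and the robot is holding it there with the yellow trigger squeezed. I handed the job in at about 19 s of the 48 s allowed; no verdict is reported.

- **Main catch:** I squeezed the red catch to a finger opening of 33 mm, which is fully squeezed, and let go. The gate sprang ajar to about 0.105 rad, and a wrist picture showed the catch back in its released place.
- **Gate:** I then squeezed the yellow trigger (opening 33 mm) and swung the gate round the measured hinge, past the roller check, to the open position. The force on the tool stayed below about 10 N on the way.
- **Last checks before handing in:** The gate rail measured 1.533 rad. The opening was 33.3 mm, so the trigger was fully squeezed, and the arm was still.
- **Things on the bench:** None had shifted by more than about 0.6 pixel in the scene camera, so none was disturbed. The match was weaker for the try square, push stick and ear defenders, probably because the arm's shadow fell on them.

I could not read the catch, trigger or gate joints directly. Those values come from the camera pictures and the finger opening. None of the checks failed or disagreed.

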